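# Slide the lens-case tray past its sprung catch

### The job

On the grey caddy, press the mint spring bar down with your fingertips behind the blue upright tab of the white tray and, while you keep the bar held down, push the tab so that the tray slides past the orange catch tooth, all the way to the end stop. Then let go, so that the bar springs back up and the tooth locks the tray in. The lens case must stay lying in the tray; lift nothing, and leave the other things on the ledge where they stand.

Things in the scene. Friction and masses are not known exactly. Their poses are not given: they have to be found in the camera images.
- caddy: fixed grey caddy base, 170 (x) x 310 (y) x 12 mm slab lying flat, turned about the vertical; origin: centre of its underside, on the ledge; its y axis is the direction in which the tray must be pushed, its +x side (away from the robot) carries the mint bar, its -x side the tray. All 'caddy x, y' below are along these axes, heights are above the ledge
- tray (a joint): how far the white tray has slid along caddy +y, m: 0 = at the start stop, 0.115 = at the end stop. It starts between 0 and 0.035. With the bar up, the orange tooth stops it at 0.050; the lug is over the tooth from 0.050 to 0.090, and beyond 0.090 the raised tooth locks it from going back. Slides stiffly (about 1.5 N) and stays where left. White open tray 86 (x) x 90 (y) mm, rim 44 mm high, at caddy x -74 to +12 mm
- tab_center (a point): middle of the pushing part of the blue upright tab fixed to the tray: a plate 8 mm thick (caddy y), reaching from caddy x 12 to 76 mm (this point at x 56), from 44 to 64 mm high (this point at 54). It overhangs the mint bar, leaving a 10 mm gap above the raised bar; push it on its -y face. A blue lug under its root, caddy x 12 to 30 mm, 30 mm long in y, bottom 40 mm high, is what the tooth stops. Caddy y of the tab's mid-plane = -0.065 m + joint tray
- tray_floor (a point): centre of the tray's floor 1 mm above it, 29 mm high; moves with the tray
- catch (a joint): how far the mint bar and its tooth are pressed down, m: 0 = up (at rest), 0.012 = hard stop. The tooth frees the lug from 0.006 on; aim for 0.008 to 0.010. Spring: 2.4 N to start, about 6 N at the stop; it springs back when let go
- spring_bar: mint spring bar, a flat strip 66 (caddy x 14 to 80 mm) x 205 mm (caddy y -135 to +70 mm) x 8 mm; moves straight down without tilting wherever it is pressed. Origin: at the caddy's origin when up, lower by joint catch when pressed
- bar_top (a point): on the bar's top face, caddy x 56, y -32.5 mm, 34 mm high when up
- tooth_tip (a point): top centre of the orange tooth standing on the bar's inner edge, caddy x 16 to 30 mm, y 0 to 10 mm; 46 mm high when up
- lens_case: yellow twin-pot lens case lying loose in the tray, across it (68 mm along caddy x, 32 mm along caddy y, 18 mm tall; inside of the tray 78 x 82 mm); origin: centre of its underside
- glass_cup: clear glass cup, 68 mm across, 90 mm tall; origin: centre of its underside. Bystander beside one end of the caddy
- travel_bottle: closed translucent travel bottle, 42 mm across, 110 mm tall; origin: centre of its underside. Bystander beside one end of the caddy
- lens_remover: mint silicone lens remover, a little stem with a wider foot, 28 mm across, 46 mm tall; origin: centre of its underside. Bystander on the robot's side of the caddy
- saline_bottle: white bottle with blue cap and green band, 52 mm across, 150 mm tall; origin: centre of its underside. Bystander beyond the caddy
- cream_jar: amber jar with black lid, 56 mm across, 45 mm tall; origin: centre of its underside. Bystander beyond the caddy
- soap_bar: pink bar of soap lying flat, 55 x 85 x 24 mm; origin: centre of its underside. Bystander on the robot's side of the caddy
Not all that is in view belongs to the job. Leave any purple or red look-alike of the lens_case alone.

How it is judged:
On the way, in this order (a step that is already met when the one before it is completed fails the run):
1. the fingers hold the mint bar down (5 mm or more) while the tray is still before the tooth (value of joint catch above 0.005 m and contact force between the fingers and spring_bar above 0.4 N and value of joint tray below 0.055 m), for 0.1 s.
2. the tray's lug slides over the tooth while the fingers still hold the bar down (value of joint catch above 0.005 m and contact force between the fingers and spring_bar above 0.4 N and value of joint tray between 0.06 and 0.088 m), for 0.05 s.
At the end, for the whole second after the job is handed in: The tray rests within 11 mm of its end stop, the bar is back up (within 2 mm) with the tooth behind the lug, the lens case lies at rest in the tray, and the six bystanders are within 20 mm of where they were, the tall ones upright (value of joint tray above 0.104 m and value of joint catch below 0.002 m and velocity of joint tray between -0.005 and 0.005 m/s and linear speed of lens_case below 0.01 m/s and z of lens_case in the frame of tray_floor between -0.012 and 0.012 m and x of lens_case in the frame of tray_floor between -0.035 and 0.035 m and y of lens_case in the frame of tray_floor between -0.035 and 0.035 m and distance of each of glass_cup, travel_bottle, lens_remover, saline_bottle, cream_jar, soap_bar from where it was at the start of the episode below 0.02 m and angle between each of glass_cup, travel_bottle, saline_bottle's own z axis and vertical below 0.4 rad); the robot touches nothing.
It fails at once if the lens case is lifted or carried out of the tray (not (z of lens_case in the frame of tray_floor between -0.012 and 0.012 m and x of lens_case in the frame of tray_floor between -0.035 and 0.035 m and y of lens_case in the frame of tray_floor between -0.035 and 0.035 m)).
It fails at once if a bystander is shoved, lifted or carried (moved over 20 mm) (distance of any of glass_cup, travel_bottle, lens_remover, saline_bottle, cream_jar, soap_bar from where it was at the start of the episode above 0.02 m).
It fails at once if the glass cup or a tall bottle is tipped (angle between any of glass_cup, travel_bottle, saline_bottle's own z axis and vertical above 0.4 rad).
It also fails if it takes over 38 s, if anything falls off the work surface, if the arm or the gripper's body presses on something with over 40 N, if the wrist force passes 120 N, or if a joint passes its speed limit or range.

### The arm

A 6-joint arm with a two-finger parallel gripper is mounted at the origin on the work surface. World frame = base frame: x ahead of the robot, y to its left, z up, the work surface at z = 0. Lengths are in m, angles in rad, forces in N, time in s.
With the tool pointing down it reaches from about 0.25 to 0.8 m from the base axis. Payload 3.9 kg.
Tool frame: the origin (TCP) lies at the very end of the fingers, on their centre line; the grasp point (between the pads) lies 19 mm behind it (arm.grip_point_offset is the distance from the TCP to the grasp point, in m); z points along the fingers, y is the line along which they close (so a half turn about z gives the same grasp; the last joint's range is limited). The gripper opens to 85 mm and grips with 20 to 120 N. Pads are 22 mm wide; open, the fingers measure 114 mm over their backs; the gripper's body (76 mm by 85 mm) begins 54 mm behind the grasp point. The pads swing forward as they close: fully open they stand 13 mm farther back than shut.
Start: joints at [1.169, 0.26, -0.138, 1.173, 0, 1.571], TCP at [0.205, 0.483, 0.231] pointing down, gripper open.
Joint ranges: [-2.78, 2.78], [-0.83, 1.72], [-1.28, 1.37], [-1.9, 2.12], [-1.57, 1.48], [-3.14, 3.14]. Speed limits (rad/s): [2.57, 2.57, 3.14, 3.14, 3.14, 3.14].

### API

Orientations are given as a 3x3 rotation matrix whose columns are the frame's x, y, z axes.
In Python, from bench import arm gives the robot as it stands.
- The arm moves only by the shell command python3 -m pendant 'ROWS' [FORCE]. ROWS is JSON, a list of rows, each a list of 3 entries, a list of its own where there are three numbers: the finger opening in mm, from 0 to 85.4, then the shift along the tool's x, y, z in units of 25 mm (1.0 is 25 mm), then the turn, a rotation vector about the tool's x, y, z in degrees. In form: [[grip, [x, y, z], [ax, ay, az]], ...]. A call has 1 to 10 rows; each row is the pose to reach, as a shift and turn from the pose commanded when the call began, along the tool's axes at that moment; what a row does not reach only later rows make up. A row lasts 1/12 s, in which the tool goes at most 41.7 mm and 7.16 degrees, less where a joint would pass 70% of its speed; a pose out of reach is approached as far as the arm can. A call with a gripper value outside its range is refused whole. The fingers move at their own pace and stop on an object; FORCE is the grip in N (left out, the last holds). Time passes only in rows, so rows that repeat a pose let the fingers close. It gives the time, the measured TCP pose, the force, the opening and the grip force at its end, in the units of the state.
- arm.get_state(): the state, without advancing time (a new reading comes with each control period).
- arm.capture(name): name is "scene" or "top" or "wrist"; returns (picture, depth): 420x560x3 uint8, blue, green, red; 420x560 float32, m along the optical axis (not along the pixel's ray), 0 where there is no reading.
- arm.camera_params(name): a dict with "intrinsics" (3x3 intrinsics, pixels), "dist_coeffs" ([k1, k2, p1, p2, k3] as OpenCV has them; the pictures are not rectified), "R" (3x3) and "t" (3): a world point X has camera coordinates R X + t. Camera axes: x right, y down, z forward; pixel columns grow to the right and rows downward; lengths in m; the calibration is good to about 2 mm. A picture is of the moment at which its call begins: read the wrist's pose just before it. camera_params takes no time and is no camera call; for the wrist camera it gives the pose at the moment of the call.
- arm.hand_in(): hands the job in; it is judged then, once.
The state is a dict: "time_s": time; "q": joint angles; "joint_vel": joint speeds; "joint_efforts": joint torques, N m; "tcp_pos": TCP position; "eef_rot": TCP orientation; "wrist_force": force on the tool from outside, world axes, zero at the start; "ft_torque": the same for the moment, N m; "opening": finger opening in m; "finger_force": force on a finger pad.
Only numpy, scipy, OpenCV 4.12 (cv2) and the standard library are available. Lean on these libraries where they do the work, as an engineer would, in place of code of your own. Each camera call takes 0.05 s, during which the arm holds its last target. There are 200 camera calls.

## Working session

There is one attempt and no reset: what is moved stays moved. The work goes in short steps, Python scripts to look and compute and a shell command to move; the robot and the scene stay as the last step left them, time stands still between calls to the robot, and variables do not carry over. Pictures are saved under pics/ and viewed, at most 10 in all, crops included, and the job is handed in when it is done.

```bash
mkdir -p pics
cat > h.py <<'E'
import numpy as np, cv2
from bench import arm
def snap(n,f):
    P=arm.camera_params(n); im,d=arm.capture(n); cv2.imwrite(f'pics/{f}.png',im); np.savez(f'pics/{f}.npz',im=im,d=d,K=P['intrinsics'],D=P['dist_coeffs'],R=P['R'],t=P['t'])
def pts(f,uv,z=None):
    """world points of pixels; by depth, or by plane height z"""
    a=np.load(f'pics/{f}.npz'); uv=np.array(uv,float).reshape(-1,1,2)
    n=cv2.undistortPoints(uv,a['K'],a['D'])[:,0]; r=np.c_[n,np.ones(len(n))]
    R,t=a['R'],a['t']; c=-R.T@t; w=r@R
    if z is None: s=np.array([a['d'][int(v),int(u)] for u,v in uv[:,0]])
    else: s=(z-c[2])/w[:,2]
    return c+w*s[:,None]
E
python3 - <<'E'
from h import *
snap('top','top0');snap('scene','scene0')
s=arm.get_state();print(s['tcp_pos'],s['eef_rot'],s['time_s'])
E
```

```text
[0.20507163 0.48262094 0.230542  ] [[-9.20358187e-01  3.91075851e-01 -6.97905666e-04]
 [ 3.91076474e-01  9.20356709e-01 -1.64902918e-03]
 [-2.57332954e-06 -1.79063200e-03 -9.99998397e-01]] 0.1
```

View pics/top0.png

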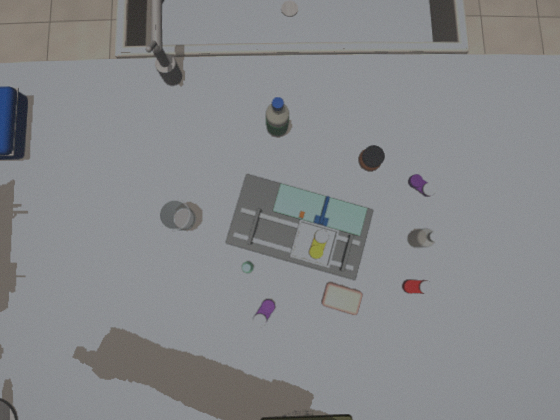

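View pics/scene0.png

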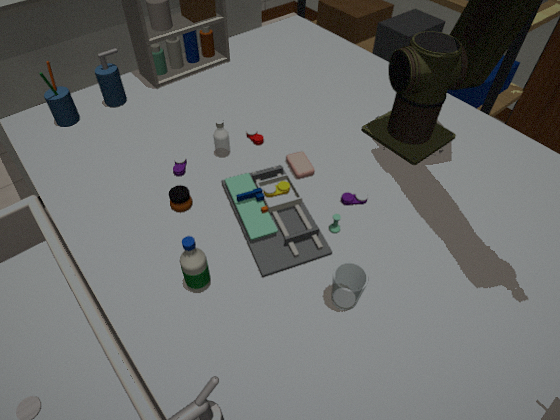

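Top view: caddy centred near (300,226), with its +y pointing left, the tab near (324,210) and the tooth near (302,215). The lens case is in the tray at about (319,244). I'll enlarge it to fit the pose.

Run:
```python
from h import *
im=cv2.imread('pics/top0.png')[170:280,220:380]
cv2.imwrite('pics/c.png',cv2.resize(im,None,fx=5,fy=5,interpolation=cv2.INTER_CUBIC))
```

```text
(no output)
```

View pics/c.png

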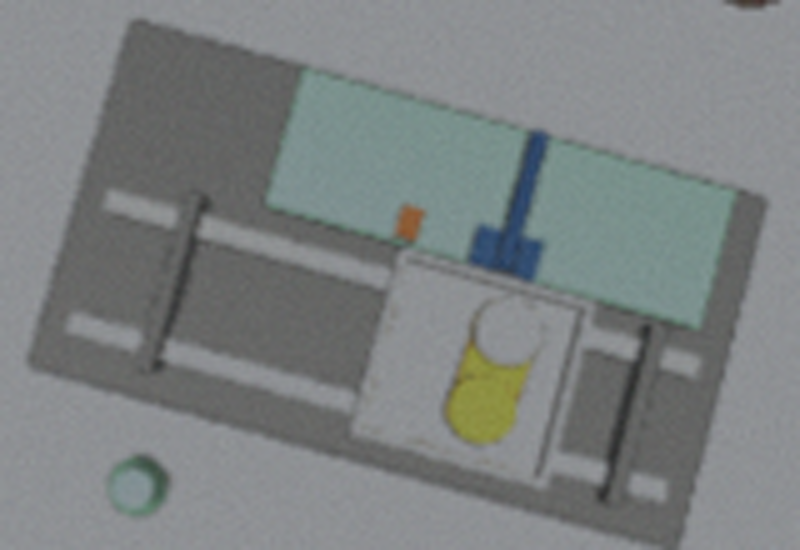

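The crop (5x, offset 220,170) shows the slab corners at (135,18), (768,198), (680,549) and (30,368). The bar corners are at (303,66), (737,190), (700,328) and (267,207). The tab's outer end is about (538,131), the tooth about (411,222).

```bash
cat >> h.py <<'E'
def C(x,y,ax=None):  # caddy->world
    a=np.load('pose.npy'); c,s=np.cos(a[2]),np.sin(a[2]); return np.array([a[0]+c*x-s*y,a[1]+s*x+c*y])
def inv(w):
    a=np.load('pose.npy'); c,s=np.cos(a[2]),np.sin(a[2]); d=np.asarray(w)[...,:2]-a[:2]; return np.stack([d[...,0]*c+d[...,1]*s,-d[...,0]*s+d[...,1]*c],-1)
E
python3 - <<'E'
from h import *
from scipy.optimize import least_squares
px=lambda l:np.array(l)/5+[219.6,169.6]
W=np.r_[pts('top0',px([(135,18),(768,198),(680,549),(30,368)]),.012),pts('top0',px([(303,66),(737,190),(700,328),(267,207)]),.034)][:,:2]
M=np.array([(85,155),(85,-155),(-85,-155),(-85,155),(80,70),(80,-135),(14,-135),(14,70)])/1e3
def f(a):
    c,s=np.cos(a[2]),np.sin(a[2]); return ((M@np.array([[c,s],[-s,c]])+a[:2])-W).ravel()
r=least_squares(f,[.5,0,0]); np.save('pose.npy',r.x); print(r.x,np.degrees(r.x[2])); print((r.fun*1e3).round(1).reshape(-1,2))
print('tab',inv(pts('top0',px([(528,131),(547,131),(505,230),(525,230)]),.064))*1e3)
print('tooth',inv(pts('top0',px([(411,222)]),.046))*1e3)
print('depth z slab, bar',pts('top0',px([(200,100),(400,150),(630,220),(537,140)])))
q=pts('top0',px([(137,486)])); print('remover',q,inv(q))
print('jar,saline,cup,soap',pts('top0',[(373,156),(278,115),(178,215),(342,298)]))
T=C(.056,-.065); print('tab0 world',T)
E
```

```text
[ 5.24462687e-01  4.39278582e-04 -2.99607665e-01] -17.16625469191402
[[ 0.9  2.2]
 [ 0.8 -1.9]
 [-2.  -0.5]
 [-0.1  2. ]
 [-0.2 -0.3]
 [ 0.5 -1.2]
 [-0.6 -1.7]
 [ 0.7  1.3]]
tab [[ 73.58098229 -33.02872716]
 [ 75.8596644  -41.04227724]
 [ 28.83288912 -34.56711484]
 [ 31.20220638 -42.94714038]]
tooth [[23.34017248  4.91474857]]
depth z slab, bar [[ 0.6117543   0.09186251  0.00832009]
 [ 0.58286505  0.00096003  0.03021416]
 [ 0.54844641 -0.10237813  0.03018009]
 [ 0.58129635 -0.05695069  0.06172865]]
remover [[0.43546238 0.12142197 0.04485477]] [[-0.12074303  0.08932516]]
jar,saline,cup,soap [[ 0.67707933 -0.16837857  0.04493617]
 [ 0.75268786  0.04661659  0.11043961]
 [ 0.5574206   0.28271249  0.00242841]
 [ 0.35998351 -0.08755993  0.02163622]]
tab0 world [ 0.55878357 -0.07819327]
```

```bash
python3 -m pendant '[[0,[-1.3,-0.9,0],[0,0,-2]],[0,[-2.6,-1.8,0],[0,0,-4]],[0,[-3.9,-2.7,0],[0,0,-5.8]],[0,[-5.2,-3.6,0],[0,0,-5.8]],[0,[-6.5,-4.5,0],[0,0,-5.8]],[0,[-7.8,-5.4,0],[0,0,-5.8]],[0,[-9.1,-6.3,0],[0,0,-5.8]],[0,[-10.4,-7.2,0],[0,0,-5.8]],[0,[-11.2,-7.8,0],[0,0,-5.8]],[0,[-11.6,-8.1,0],[0,0,-5.8]]]' 60
cat > st.py <<'E'
from h import *
import sys
s=arm.get_state(); p=s['tcp_pos'];R=s['eef_rot']
print('t',s['time_s'],'p',p.round(4),'caddy mm',(inv(p)*1e3).round(1),'F',np.array(s['wrist_force']).round(2),'open',s['opening'])
a=np.load('pose.npy')[2]; print('yaw err deg',np.degrees(np.arctan2(R[1,1],R[0,1])-np.pi/2-a))
if len(sys.argv)>3:
    x,y,z=map(float,sys.argv[1:4]); w=np.r_[C(x/1e3,y/1e3),z/1e3]; print('need units',(R.T@(w-p)/.025).round(3))
E
python3 st.py 56 -70 100
```

```text
time_s: 0.93
tcp_pos: [0.394, 0.1805, 0.231]
eef_rot: [[-0.954, 0.3, -0.0], [0.3, 0.954, -0.001], [-0.0, -0.001, -1.0]]
wrist_force: [0.3, 1.3, -0.6]
opening: 0.0001
finger_force: 0.0
t 0.9333 p [0.394  0.1805 0.231 ] caddy mm [-177.8  133.5] F [ 0.33  1.34 -0.6 ] open 0.0001178161846807185
yaw err deg -0.26982811576279153
need units [-9.389 -8.091  5.253]
```

```bash
python3 -m pendant '[[0,[-1.2,-1.0,0],[0,0,0]],[0,[-2.4,-2.0,0],[0,0,0]],[0,[-3.6,-3.0,0],[0,0,-0.3]],[0,[-4.8,-4.1,0],[0,0,-0.3]],[0,[-6.0,-5.1,0.5],[0,0,-0.3]],[0,[-7.2,-6.2,1.4],[0,0,-0.3]],[0,[-8.3,-7.2,2.6],[0,0,-0.3]],[0,[-9.1,-7.8,3.8],[0,0,-0.3]],[0,[-9.4,-8.1,4.8],[0,0,-0.3]],[0,[-9.4,-8.1,5.2],[0,0,-0.3]]]'
python3 - <<'E'
from h import *
snap('wrist','w1');snap('top','t1')
im=cv2.imread('pics/t1.png')[170:280,220:380]
w=cv2.imread('pics/w1.png')
b=cv2.resize(im,(560,385),interpolation=cv2.INTER_CUBIC)
cv2.imwrite('pics/m.png',cv2.resize(np.vstack([w,b]),None,fx=.74,fy=.74))
E
python3 st.py 56 -70 44
```

```text
time_s: 1.77
tcp_pos: [0.5563, -0.0823, 0.0964]
eef_rot: [[-0.956, 0.295, -0.006], [0.295, 0.956, -0.0], [0.005, -0.002, -1.0]]
wrist_force: [-0.4, 0.6, -0.7]
opening: -0.0002
finger_force: 0.0
t 1.8667 p [ 0.5547 -0.0795  0.0983] caddy mm [ 52.5 -67.5] F [-0.13  0.41  0.38] open -5.92978976169567e-05
yaw err deg 0.17407239782357253
need units [-0.156 -0.1    2.173]
```

View pics/m.png

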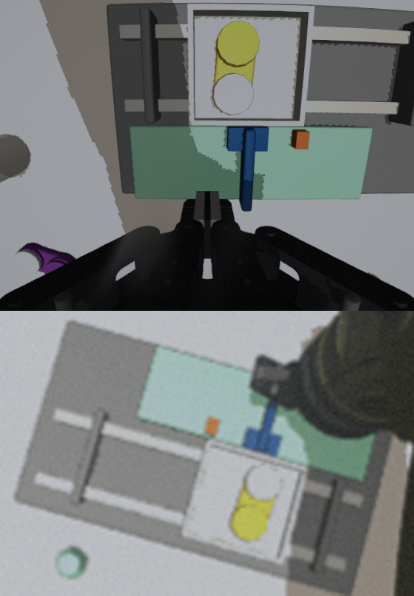

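Wrist view: the fingertips (207,205) are left of (behind) the tab, whose -y edge is at u≈241, and above the mint bar. The case lies in the tray. I'll check the tab from this view and go down to just above the bar.

```bash
python3 -m pendant '[[0,[-0.05,0,0.7],[0,0,0]],[0,[-0.1,0,1.4],[0,0,0]],[0,[-0.1,0,1.9],[0,0,0]],[0,[-0.1,0,2.15],[0,0,0]],[0,[-0.1,0,2.15],[0,0,0]],[0,[-0.1,0,2.15],[0,0,0]]]'
python3 - <<'E'
from h import *
print(inv(pts('w1',np.array([(241,165),(254,165),(241,200),(254,200)])/.74,.064))*1e3)
E
python3 st.py 56 -68 25
```

```text
time_s: 2.37
tcp_pos: [0.5603, -0.0796, 0.0488]
eef_rot: [[-0.957, 0.29, 0.001], [0.29, 0.957, -0.0], [-0.001, 0.0, -1.0]]
wrist_force: [-0.1, -0.1, 0.5]
opening: -0.0001
finger_force: 0.0
[[ 38.94959947 -44.48483416]
 [ 38.94477441 -34.99977047]
 [ 66.77873478 -43.39091607]
 [ 66.80276715 -33.49038536]]
t 2.3667 p [ 0.5603 -0.0796  0.0488] caddy mm [ 57.9 -65.9] F [-0.12 -0.1   0.47] open -8.998054196475102e-05
yaw err deg 0.30948270670092376
need units [ 0.076 -0.083  0.953]
```

```bash
python3 -m pendant '[[0,[0,0,0.3],[0,0,0]],[0,[0,0,0.55],[0,0,0]],[0,[0,0,0.7],[0,0,0]],[0,[0,0,0.8],[0,0,0]],[0,[0,0,0.8],[0,0,0]],[0,[0,0,0.8],[0,0,0]]]'; python3 st.py 56 -68 25
```

```text
time_s: 2.87
tcp_pos: [0.5608, -0.0803, 0.028]
eef_rot: [[-0.957, 0.291, 0.002], [0.291, 0.957, 0.0], [-0.001, 0.001, -1.0]]
wrist_force: [1.6, 1.1, 4.0]
opening: 0.0001
finger_force: 1.8
t 2.8667 p [ 0.5608 -0.0803  0.028 ] caddy mm [ 58.5 -66.4] F [1.62 1.11 3.96] open 5.599130586239712e-05
yaw err deg 0.24720805509613855
need units [ 0.102 -0.063  0.12 ]
```

```bash
python3 -m pendant '[[0,[0,0,0.07],[0,0,0]],[0,[0,0,0.13],[0,0,0]],[0,[0,0,0.13],[0,0,0]],[0,[0,0.2,0.13],[0,0,0]],[0,[0,0.4,0.13],[0,0,0]],[0,[0,0.6,0.13],[0,0,0]],[0,[0,0.6,0.13],[0,0,0]],[0,[0,0.6,0.13],[0,0,0]]]'; python3 st.py 57 -20 25
python3 - <<'E'
from h import *
snap('wrist','w2');snap('top','t2')
im=cv2.imread('pics/t2.png')[170:280,220:380]
w=cv2.imread('pics/w2.png')
b=cv2.resize(im,(560,385),interpolation=cv2.INTER_CUBIC)
cv2.imwrite('pics/m2.png',cv2.resize(np.vstack([w,b]),None,fx=.74,fy=.74))
E
```

```text
time_s: 3.53
tcp_pos: [0.564, -0.0663, 0.0244]
eef_rot: [[-0.957, 0.291, -0.001], [0.291, 0.957, -0.002], [0.0, -0.002, -1.0]]
wrist_force: [0.4, -2.3, 6.0]
opening: 0.0002
finger_force: 2.7
t 3.5333 p [ 0.564  -0.0663  0.0244] caddy mm [ 57.5 -52.1] F [ 0.43 -2.31  6.02] open 0.00019609567542402826
yaw err deg 0.24123230757664382
need units [ 0.014  1.285 -0.027]
```

View pics/m2.png

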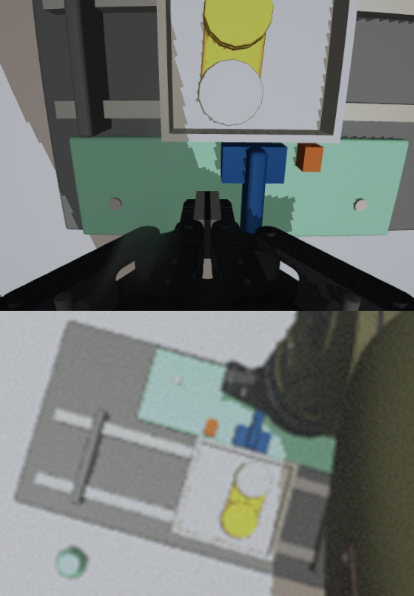

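The pegs now stand proud of the bar, so it is pressed down, and the fingertips are right behind the tab. Now I'll push with the bar held.

```bash
python3 -m pendant '[[0,[0,0.25,0],[0,0,0]],[0,[0,0.5,0],[0,0,0]],[0,[0,0.75,0],[0,0,0]],[0,[0,1.0,0],[0,0,0]],[0,[0,1.2,0],[0,0,0]],[0,[0,1.4,0],[0,0,0]],[0,[0,1.6,0],[0,0,0]],[0,[0,1.8,0],[0,0,0]],[0,[0,2.0,0],[0,0,0]],[0,[0,2.0,0],[0,0,0]]]'; python3 st.py 57 34 25
```

```text
time_s: 4.47
tcp_pos: [0.5787, -0.0184, 0.0244]
eef_rot: [[-0.957, 0.291, -0.001], [0.291, 0.957, -0.002], [-0.0, -0.002, -1.0]]
wrist_force: [-0.2, -2.4, 5.6]
opening: 0.0002
finger_force: 2.8
t 4.4667 p [ 0.5787 -0.0184  0.0244] caddy mm [57.4 -2. ] F [-0.17 -2.45  5.58] open 0.0002453481528508827
yaw err deg 0.2476734762566086
need units [ 0.009  1.441 -0.026]
```

```bash
python3 -m pendant '[[0,[0,0.15,0],[0,0,0]],[0,[0,0.3,0],[0,0,0]],[0,[0,0.45,0],[0,0,0]],[0,[0,0.6,0],[0,0,0]],[0,[0,0.75,0],[0,0,0]],[0,[0,0.9,0],[0,0,0]],[0,[0,1.05,0],[0,0,0]],[0,[0,1.15,0],[0,0,0]],[0,[0,1.25,0],[0,0,0]],[0,[0,1.25,0],[0,0,0]]]'; python3 st.py 57 36 25
python3 - <<'E'
from h import *
snap('wrist','w3');snap('top','t3')
im=cv2.imread('pics/t3.png')[170:280,220:380]
w=cv2.imread('pics/w3.png')
b=cv2.resize(im,(560,385),interpolation=cv2.INTER_CUBIC)
cv2.imwrite('pics/m3.png',cv2.resize(np.vstack([w,b]),None,fx=.74,fy=.74))
E
```

```text
time_s: 5.3
tcp_pos: [0.5877, 0.0109, 0.0245]
eef_rot: [[-0.957, 0.291, -0.001], [0.291, 0.957, -0.003], [-0.0, -0.003, -1.0]]
wrist_force: [0.9, -3.6, 5.9]
opening: -0.0001
finger_force: 3.1
t 5.3 p [0.5877 0.0109 0.0245] caddy mm [57.3 28.6] F [ 0.88 -3.65  5.86] open -5.621581378719664e-05
yaw err deg 0.22056364647825835
need units [ 0.012  0.294 -0.022]
```

View pics/m3.png

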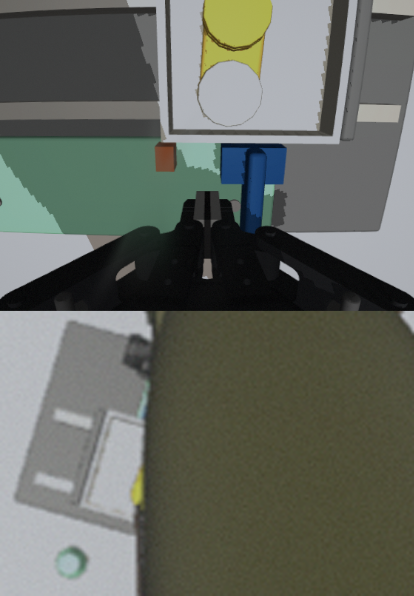

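The tooth (165,157) is now behind the lug (222-285), and the case is still in the tray. I'll push on gently to feel the end stop.

```bash
python3 -m pendant '[[0,[0,0.08,0],[0,0,0]],[0,[0,0.16,0],[0,0,0]],[0,[0,0.24,0],[0,0,0]],[0,[0,0.24,0],[0,0,0]]]'; python3 st.py 57 36 25
```

```text
time_s: 5.73
tcp_pos: [0.5879, 0.012, 0.0247]
eef_rot: [[-0.956, 0.294, -0.003], [0.294, 0.956, -0.012], [-0.001, -0.013, -1.0]]
wrist_force: [-3.3, -16.2, 11.0]
opening: -0.0003
finger_force: 8.3
t 5.7333 p [0.5879 0.012  0.0247] caddy mm [57.2 29.8] F [ -3.29 -16.24  11.03] open -0.00034691812957926023
yaw err deg 0.06800996839896509
need units [ 0.007  0.248 -0.015]
```

The force jumped to 16 N with only about 1 mm of motion, so the tray is at the end stop. Now I'll back off slightly and lift straight up.

```bash
python3 -m pendant '[[0,[0,-0.2,0],[0,0,0]],[0,[0,-0.4,0],[0,0,0]],[0,[0,-0.45,-0.3],[0,0,0]],[0,[0,-0.45,-0.8],[0,0,0]],[0,[0,-0.45,-1.6],[0,0,0]],[0,[0,-0.45,-2.8],[0,0,0]],[0,[0,-0.45,-4.0],[0,0,0]],[0,[0,-0.45,-5.2],[0,0,0]],[0,[0,-0.45,-5.2],[0,0,0]]]'; python3 -m pendant '[[0,[0.4,-1,-0.5],[0,0,0]],[0,[0.8,-2.2,-1],[0,0,0]],[0,[1.2,-3.5,-1.2],[0,0,0]],[0,[1.6,-4.6,-1.2],[0,0,0]],[0,[1.6,-5,-1.2],[0,0,0]],[0,[1.6,-5,-1.2],[0,0,0]]]'
python3 st.py
python3 - <<'E'
from h import *
snap('wrist','w4');snap('scene','s4')
w=cv2.imread('pics/w4.png'); b=cv2.resize(cv2.imread('pics/s4.png')[120:310,140:393],(560,420))
cv2.imwrite('pics/m4.png',cv2.resize(np.vstack([w,b]),None,fx=.7,fy=.7))
E
```

```text
time_s: 6.48
tcp_pos: [0.5889, 0.0071, 0.16]
eef_rot: [[-0.957, 0.291, 0.007], [0.291, 0.957, -0.0], [-0.007, 0.002, -1.0]]
wrist_force: [0.1, 0.2, 0.1]
opening: 0.0
finger_force: 0.0
time_s: 6.98
tcp_pos: [0.5096, -0.1025, 0.1837]
eef_rot: [[-0.956, 0.294, -0.003], [0.294, 0.956, -0.0], [0.003, -0.001, -1.0]]
wrist_force: [0.7, -0.0, -0.5]
opening: 0.0002
finger_force: 0.0
t 6.9833 p [ 0.5096 -0.1025  0.1837] caddy mm [  16.2 -102.7] F [ 0.69 -0.03 -0.54] open 0.00017555122523130846
yaw err deg 0.06685034632480624
```

View pics/m4.png

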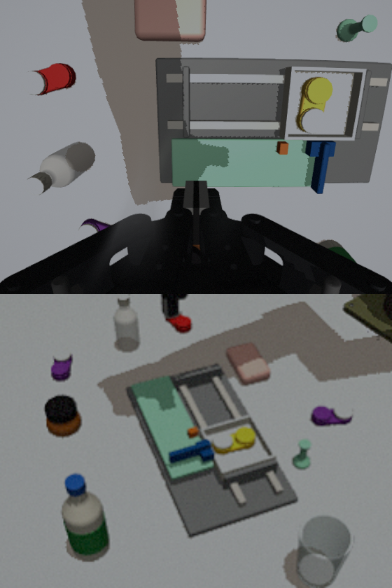

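The tray sits at the far end with the tooth at (283,147) behind the lug at (307). The pegs no longer show, so the bar is up. The case is in the tray and the bystanders haven't moved.

Run:
```python
from h import *
print(inv(pts('w4',np.array([(313,180),(326,180)])/.7,.064))*1e3, 'expect y 46..54')
print(arm.hand_in())
```

```text
[[58.23635774 39.09799334]
 [58.36336103 55.4160813 ]] expect y 46..54
the job is handed in; nothing more can be done
None
```

I pressed the mint bar down, pushed the tray past the orange tooth to its end stop and let go; the last picture shows the tooth behind the lug, the bar up and the lens case in the tray, and I handed the job in at about 7 s, with no verdict returned.

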